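# Shut the flip-top sample vials from weakest to strongest

## Task

Press the three open flip-top vials in the blue rack fully shut with your fingertips: first the green cap (the blank), then the yellow (weak standard), then the red (strong standard), so that nothing is carried from a strong sample to a weaker one: touch no vial before the weaker ones are shut, and none again once a stronger one is. Press each gently, without lifting a vial or shoving the rack. Do not touch the black-capped vial, and leave the other things on the bench where they are.

Things in the scene. Friction and masses are not known exactly. Their poses are not given: they have to be found in the camera images.
- vial_rack: blue vial rack, a loose block of 1.2 kg, 108 mm (its x) by 218 mm (its y), top face 33 mm above the bench; origin: centre of its underside, z up. Its eight wells (two rows of four, 48 mm pitch, 24 mm deep, 31.5 mm across) hold four vials, staggered so that no two stand side by side; which vial stands in which of these four wells varies
- blank_vial: flip-top vial of cloudy white plastic with the green cap (blank), 30 mm across, rim 64 mm above its underside, about 0.08 kg, loose in a rack well whose floor is 9 mm above the bench. Origin: centre of its underside, z up. The cap's hinge line is at its +x side, 17.5 mm from the axis, 64 mm up; the shut cap's thumb tab points to its -x side, roughly towards the robot
- green_cap (a joint): angle of the green cap, rad: 0 = fully shut (level), grows as it opens upward, up to 1.9. Starts at 0.5 to 1.0. The hinge is stiff, without spring: the cap stays where it is left. About 1 to 3 N along the tab's arc turns it; at 0 it is down on the rim, and from there it gives only about 1 mm per 7 N
- green_cap_center (a point): centre of the outer face of the green cap, a disc 33 mm across and 5.6 mm thick. Shut, this point lies on the vial's axis, 69.6 mm above the vial's underside (79 mm above the bench)
- green_cap_tab (a point): top of the green cap's thumb tab (14 mm wide, 2.8 mm thick), 37 mm from the hinge line and, shut, 3.8 mm above it (tab end: 42.5 mm); the highest part of the open cap. Move the fingertips with it, down and outward along its arc: rubber fingertips grip the tab, and a steep cap pressed only straight down binds
- weak_vial: flip-top vial of cloudy white plastic with the yellow cap (weak standard), 30 mm across, rim 64 mm above its underside, about 0.08 kg, loose in a rack well whose floor is 9 mm above the bench. Origin: centre of its underside, z up. The cap's hinge line is at its +x side, 17.5 mm from the axis, 64 mm up; the shut cap's thumb tab points to its -x side, roughly towards the robot
- yellow_cap (a joint): angle of the yellow cap, rad: 0 = fully shut (level), grows as it opens upward, up to 1.9. Starts at 0.5 to 1.0. The hinge is stiff, without spring: the cap stays where it is left. About 1 to 3 N along the tab's arc turns it; at 0 it is down on the rim, and from there it gives only about 1 mm per 7 N
- yellow_cap_center (a point): centre of the outer face of the yellow cap, a disc 33 mm across and 5.6 mm thick. Shut, this point lies on the vial's axis, 69.6 mm above the vial's underside (79 mm above the bench)
- yellow_cap_tab (a point): top of the yellow cap's thumb tab (14 mm wide, 2.8 mm thick), 37 mm from the hinge line and, shut, 3.8 mm above it (tab end: 42.5 mm); the highest part of the open cap. Move the fingertips with it, down and outward along its arc: rubber fingertips grip the tab, and a steep cap pressed only straight down binds
- strong_vial: flip-top vial of cloudy white plastic with the red cap (strong standard), 30 mm across, rim 64 mm above its underside, about 0.08 kg, loose in a rack well whose floor is 9 mm above the bench. Origin: centre of its underside, z up. The cap's hinge line is at its +x side, 17.5 mm from the axis, 64 mm up; the shut cap's thumb tab points to its -x side, roughly towards the robot
- red_cap (a joint): angle of the red cap, rad: 0 = fully shut (level), grows as it opens upward, up to 1.9. Starts at 0.5 to 1.0. The hinge is stiff, without spring: the cap stays where it is left. About 1 to 3 N along the tab's arc turns it; at 0 it is down on the rim, and from there it gives only about 1 mm per 7 N
- red_cap_center (a point): centre of the outer face of the red cap, a disc 33 mm across and 5.6 mm thick. Shut, this point lies on the vial's axis, 69.6 mm above the vial's underside (79 mm above the bench)
- red_cap_tab (a point): top of the red cap's thumb tab (14 mm wide, 2.8 mm thick), 37 mm from the hinge line and, shut, 3.8 mm above it (tab end: 42.5 mm); the highest part of the open cap. Move the fingertips with it, down and outward along its arc: rubber fingertips grip the tab, and a steep cap pressed only straight down binds
- spare_vial: flip-top vial of cloudy white plastic with the black cap (bystander, already shut), 30 mm across, rim 64 mm above its underside, about 0.08 kg, loose in a rack well whose floor is 9 mm above the bench. Origin: centre of its underside, z up. The cap's hinge line is at its +x side, 17.5 mm from the axis, 64 mm up; the shut cap's thumb tab points to its -x side, roughly towards the robot
- black_cap (a joint): angle of the black cap, rad: 0 = fully shut (level), grows as it opens upward, up to 1.9. Starts shut.
- bench_timer: white bench timer with small round buttons, 66x66x20 mm, lying flat; origin: centre of its underside. Bystander, loose
- wash_bottle: white plastic wash bottle with bent spout, 61x81x180 mm, upright; origin: centre of its underside. Bystander, loose
- felt_marker: white marker pen with black cap, 132 mm long, 18 mm thick, lying; origin: centre of its underside. Bystander, loose
- strip_box: white open box of paper strips, 54x112x46 mm; origin: centre of its underside. Bystander, loose
- amber_bottle: brown dropper bottle with red bulb, 37x35x98 mm, upright; origin: centre of its underside. Bystander, loose
- tape_roll: roll of beige tape, 68 mm across, 18 mm high, lying flat; origin: centre of its underside. Bystander, loose
Not all that is in view belongs to the job. Leave any purple or turquoise look-alike of the blank_vial alone.

How it is judged:
On the way, in this order (a step that is already met when the one before it is completed fails the run):
1. green cap shut, yellow and red still open (value of joint green_cap below 0.1 rad and value of joint each of yellow_cap, red_cap above 0.4 rad), for 0.1 s.
2. yellow cap shut too, red still open (value of joint each of green_cap, yellow_cap below 0.1 rad and value of joint red_cap above 0.4 rad), for 0.1 s.
3. red cap shut too (value of joint each of green_cap, yellow_cap, red_cap below 0.1 rad), for 0.1 s.
At the end, for the whole second after the job is handed in: all four caps are shut (within 0.1 rad, about 4 mm at the tab), and all four vials stand upright (within 0.12 rad) at rest, down in their rack wells (within 5 mm) (all of step 3 and value of joint black_cap below 0.1 rad and z of each of blank_vial, weak_vial, strong_vial, spare_vial in the frame of vial_rack below 0.014 m and angle between each of blank_vial, weak_vial, strong_vial, spare_vial's own z axis and vertical below 0.12 rad and linear speed of each of blank_vial, weak_vial, strong_vial, spare_vial, vial_rack below 0.02 m/s); the robot touches nothing.
It fails at once if a vial is touched before every weaker one is shut (order: green, yellow, red) ((contact force between any of the arm, the fingers and weak_vial above 0.5 N and value of joint green_cap above 0.1 rad) or (contact force between any of the arm, the fingers and strong_vial above 0.5 N and value of joint any of green_cap, yellow_cap above 0.1 rad)).
It fails at once if a weaker vial is touched again after a stronger one has been shut ((contact force between any of the arm, the fingers and blank_vial above 0.5 N and value of joint any of yellow_cap, red_cap below 0.1 rad) or (contact force between any of the arm, the fingers and weak_vial above 0.5 N and value of joint red_cap below 0.1 rad)).
It fails at once if the black-capped vial is touched, or another bystander is moved more than 20 mm (contact force between any of the arm, the fingers and spare_vial above 0.5 N or distance of any of bench_timer, wash_bottle, felt_marker, strip_box, amber_bottle, tape_roll from where it was at the start of the episode above 0.02 m).
It fails at once if a vial is pressed with more than 20 N (contact force between any of the arm, the fingers and blank_vial above 20 N or contact force between any of the arm, the fingers and weak_vial above 20 N or contact force between any of the arm, the fingers and strong_vial above 20 N or contact force between any of the arm, the fingers and spare_vial above 20 N).
It fails at once if a vial is lifted 8 mm out of its well, or the rack is lifted 8 mm or shoved 25 mm (z of any of blank_vial, weak_vial, strong_vial, spare_vial in the frame of vial_rack above 0.017 m or height (world z) of vial_rack above 0.008 m or distance of vial_rack from where it was at the start of the episode above 0.025 m).
It also fails if it takes over 48 s, if anything falls off the work surface, if the arm or the gripper's body presses on something with over 40 N, if the wrist force passes 120 N, or if a joint passes its speed limit or range.

## Robot

A 6-joint arm with a two-finger parallel gripper is mounted at the origin on a cart in front of the work surface, level with it; the furniture and walls round the work are solid. World frame = base frame: x ahead of the robot, y to its left, z up, the work surface at z = 0. Lengths are in m, angles in rad, forces in N, time in s.
With the tool pointing down it reaches from about 0.275 to 0.85 m from the base axis. Payload 19 kg.
Tool frame: the origin (TCP) lies on the centre line of the jaws, within the pads' length; the fingertips stand bot.nose_length ahead of it and the grasp point (between the pads) lies 5 mm behind it (bot.nose_length is the distance from the TCP to the fingertips, in m); z points along the fingers, y is the line along which they close (so a half turn about z gives the same grasp; the last joint's range is limited). The gripper opens to 85 mm and grips with 20 to 120 N. Pads are 22 mm wide; open, the fingers measure 114 mm over their backs; the gripper's body (76 mm by 85 mm) begins 54 mm behind the grasp point. The pads swing forward as they close: fully open they stand 13 mm farther back than shut.
Start: joints at [1.007, 0.15, 1.437, -0, 1.554, -0.134], TCP at [0.24, 0.523, 0.216] pointing down, gripper open.
Joint ranges: [-2.8, 2.8], [-0.68, 2.1], [0.12, 2.68], [-1.39, 4.53], [0.16, 2.79], [-2.81, 2.81]. Speed limits (rad/s): [1.89, 1.89, 2.22, 3.01, 3.01, 3.01].

## Interface

Orientations are given as [roll, pitch, yaw] about the fixed x, y, z axes, in that order (R = Rz(yaw) Ry(pitch) Rx(roll)).
In Python, from plant import bot gives the robot as it stands.
- The arm moves only by the tool servo_tool, never from a script. Its argument "series" is a list of rows, each an object with "xyz": the shift along the world's x, y, z in cm, a list of three; "dr": the turn, a rotation vector about the world's x, y, z in degrees, a list of three; "fingers": the opening, from 0 (shut) to 1 (fully open). In form: [{"xyz": [dx, dy, dz], "dr": [rx, ry, rz], "fingers": fingers}, ...]. A call has 1 to 12 rows; each row shifts and turns the commanded pose from where the row before left it; what a row does not reach is not made up. A row lasts 1/8 s, in which the tool goes at most 62.5 mm and 10.7 degrees, less where a joint would pass 70% of its speed; a pose out of reach is approached as far as the arm can. A call is refused whole if a number of a shift passes 6.25 or a number of a turn 10.7, either way. A call with a gripper value outside its range is refused whole. The fingers move at their own pace and stop on an object; "newtons" is the grip in N (left out, the last holds). Time passes only in rows, so rows that do not move let the fingers close. It gives the time, the measured TCP pose, the force, the opening and the grip force at its end, in the units of the state.
- bot.read_state(): the state, without advancing time (a new reading comes with each control period).
- bot.snapshot(name): name is "scene" or "top" or "wrist"; returns a dict with "color" (384x512x3 uint8, red, green, blue), "camera_matrix" (3x3 intrinsics, pixels), "xyz" and "orientation" of the camera in the world; the wrist camera has in their place "hand_eye" (4x4, takes a point from camera to tool coordinates, whose origin is the TCP and whose axes are the flange's). Camera axes: x right, y up, looking along -z (the intrinsics and any distortion apply to the point x, -y, -z); pixel columns grow to the right and rows downward; lengths in m; the calibration is good to about 2 mm. A picture is of the moment at which its call begins: read the wrist's pose just before it. There is no depth.
- bot.finish_job(): hands the job in; it is judged then, once.
The state is a dict: "clock": time; "joint_pos": joint angles; "qvel": joint speeds; "joint_torque": joint torques, N m; "ee_pos": TCP position; "tcp_rot": TCP orientation; "ft_force": force on the tool from outside, world axes, zero at the start; "torque": the same for the moment, N m; "width": finger opening in m; "gripper_force": force on a finger pad.
Only numpy, scipy, OpenCV 4.12 (cv2) and the standard library are available. Lean on these libraries where they do the work, as an engineer would, in place of code of your own. Each camera call takes 0.05 s, during which the arm holds its last target. There are 200 camera calls.

## Working session

There is one attempt and no reset: what is moved stays moved. The work goes in short steps, Python scripts to look and compute and a tool call to move; the robot and the scene stay as the last step left them, time stands still between calls to the robot, and variables do not carry over. Pictures are saved under pics/ and viewed, at most 10 in all, crops included, and the job is handed in when it is done.

Besides the shell and the picture viewer there is one more tool, called after "Emit:" in YAML: its name, and indented under it one key for each argument. servo_tool: Moves the arm, as the interface text tells. Its arguments: {"type":"object","properties":{"series":{"type":"array"},"newtons":{"type":"number"}},"required":["series"]}

```bash
mkdir -p pics; python3 - <<'E'
from plant import bot
import cv2,numpy as np
s=bot.read_state();print(s,bot.nose_length)
for n in("scene","top"):
    d=bot.snapshot(n);cv2.imwrite(f"pics/{n}.png",d["color"][:,:,::-1]);np.save(f"{n}.npy",d,allow_pickle=True)
    print({k:v for k,v in d.items() if k!="color"})
E
```

```text
{'clock': 0.0, 'joint_pos': array([ 1.00697263e+00,  1.50967588e-01,  1.43801696e+00, -3.17755670e-05,
        1.55382282e+00, -1.33949642e-01]), 'qvel': array([-2.32997717e-03,  1.21303587e-03,  4.52031590e-04,  1.84138662e-03,
        3.91944683e-04, -8.67924868e-05]), 'joint_torque': array([ 1.04703078e-03, -7.13057470e+01, -5.70860624e+01,  5.59874024e-05,
        9.03433218e-03,  9.45709814e-06]), 'ee_pos': array([0.2394905 , 0.52245404, 0.21559297]), 'tcp_rot': array([-3.14038458e+00, -1.30738256e-04,  2.71171908e+00]), 'ft_force': array([ 0.74258354, -0.85355716, -0.24786208]), 'torque': array([ 0.04244671, -0.02270067,  0.04217441]), 'gripper_force': 0.0, 'width': 0.08536412309554553} 0.014
{'camera_matrix': array([[450.43400921,   0.        , 249.0509172 ],
       [  0.        , 450.43400921, 190.26642779],
       [  0.        ,   0.        ,   1.        ]]), 'xyz': array([ 0.03219587, -0.55662637,  0.99489787]), 'orientation': array([ 0.69031587,  0.01902502, -0.84178123])}
{'camera_matrix': array([[370.56384249,   0.        , 257.35035181],
       [  0.        , 370.56384249, 192.45987169],
       [  0.        ,   0.        ,   1.        ]]), 'xyz': array([ 0.37504575, -0.04494835,  1.13359032]), 'orientation': array([ 0.16815143, -0.0052124 , -1.57193366])}
```

```bash
python3 - <<'E'
import cv2
for n in("scene","top"):
    a=cv2.imread(f"pics/{n}.png");cv2.imwrite(f"pics/{n}_b.png",cv2.resize(a,(800,600),interpolation=cv2.INTER_CUBIC))
E
```

```text
(no output)
```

View pics/scene_b.png

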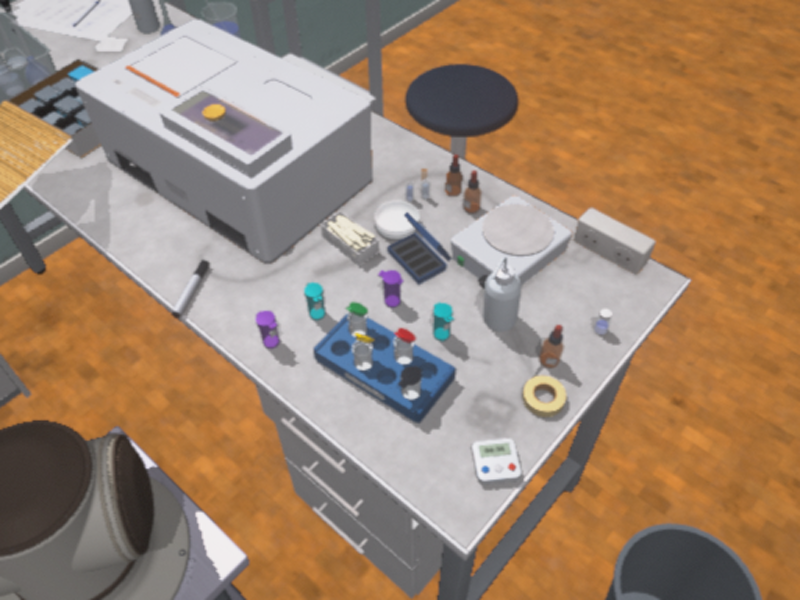

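View pics/top_b.png

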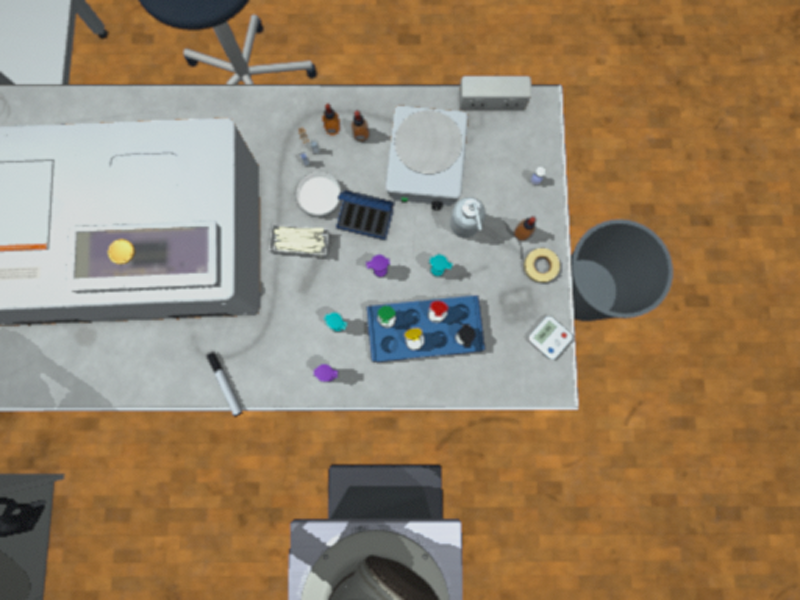

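The scene view shows the blue rack near (385,365) with four vials and purple and turquoise look-alikes around it. In the top view, green is at (387,316), yellow (414,338), red (438,311) and black (465,336). Next I'll enlarge the rack.

```bash
python3 - <<'E'
import cv2
a=cv2.imread("pics/top.png")[180:240,225:325];b=cv2.imread("pics/scene.png")[185:270,195:295]
cv2.imwrite("pics/topc.png",cv2.resize(a,None,fx=8,fy=8,interpolation=cv2.INTER_CUBIC))
cv2.imwrite("pics/scenec.png",cv2.resize(b,None,fx=7,fy=7,interpolation=cv2.INTER_CUBIC))
E
```

```text
(no output)
```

View pics/topc.png

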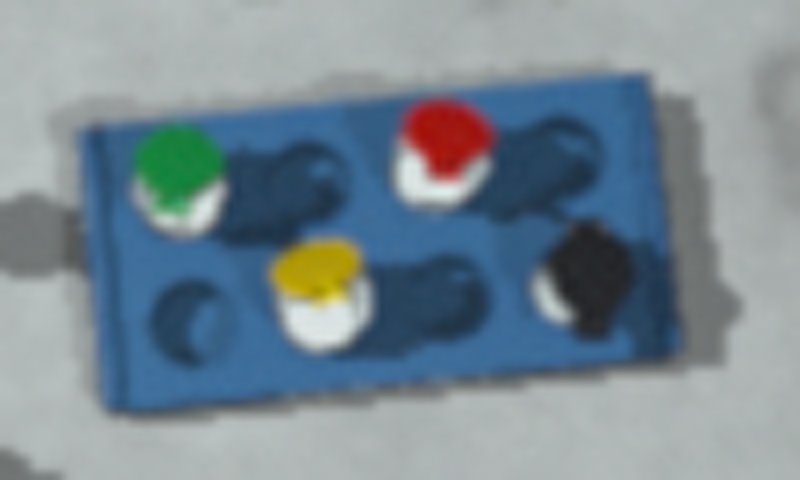

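View pics/scenec.png

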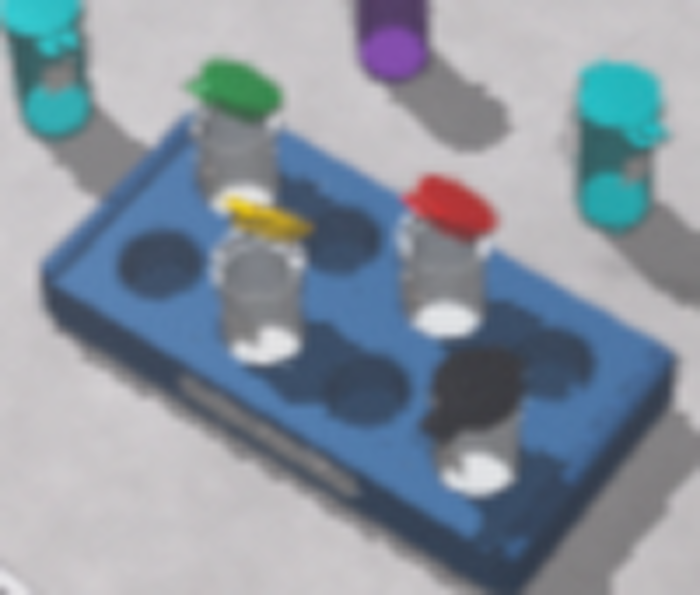

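Enlarged in the top view, the rack corners are at about (82,130), (650,75), (682,355) and (108,412). Green and red stand in the far row, yellow and black in the near row, and the yellow cap looks the steepest.

```bash
cat > h.py <<'E'
import numpy as np,cv2
from scipy.spatial.transform import Rotation as R
from scipy.optimize import least_squares
def cam(n):
    d=np.load(f"{n}.npy",allow_pickle=True).item()
    return d["camera_matrix"],d["xyz"],R.from_euler("xyz",d["orientation"]).as_matrix()
def proj(c,p):
    K,t,M=c; q=(np.atleast_2d(p)-t)@M; q=q*[1,-1,-1]; u=q@K.T
    return u[:,:2]/u[:,2:]
def back(c,uv,z):
    K,t,M=c; r=np.linalg.solve(K,np.array([uv[0],uv[1],1.]))*[1,-1,-1]; r=M@r
    return t+r*(z-t[2])/r[2]
def rackpts(v,P):
    x,y,a=v; c,s=np.cos(a),np.sin(a); P=np.asarray(P,float)
    return np.c_[x+c*P[:,0]-s*P[:,1],y+s*P[:,0]+c*P[:,1],P[:,2]]
E
python3 - <<'E'
from h import *
T=cam("top");S=cam("scene")
tc=np.array([(82,130),(650,75),(682,355),(108,412)])/8+[225,180]-.45
sc=np.array([(188,115),(670,358),(500,590),(45,275)])/7+[195,185]-.45
for c,q in((T,tc),(S,sc)):
    for u in q: print(back(c,u,.033).round(4),end=" ")
    print()
C=[(.054,.109,.033),(.054,-.109,.033),(-.054,-.109,.033),(-.054,.109,.033)]
for cs in ([(T,tc)],[(S,sc)],[(T,tc),(S,sc)]):
    f=lambda v:np.concatenate([(proj(c,rackpts(v,C))-q).ravel() for c,q in cs])
    r=least_squares(f,[.42,-.08,0]);print(r.x.round(4),np.abs(r.fun).max())
W=dict(g=(.024,.072),y=(-.024,.024),r=(.024,-.024),k=(-.024,-.072))
for k,w in W.items():
    p=rackpts(r.x,[(*w,.079)])[0];print(k,p.round(4),(8*(proj(T,p)-[225,180]+.45)).round(),(7*(proj(S,p)-[195,185]+.45)).round())
E
```

```text
[0.5517 0.0169 0.033 ] [ 0.5727 -0.1972  0.033 ] [ 0.467  -0.2067  0.033 ] [0.446  0.0064 0.033 ] 
[0.5352 0.018  0.033 ] [ 0.5693 -0.1934  0.033 ] [ 0.4555 -0.2089  0.033 ] [0.4453 0.0056 0.033 ] 
[ 0.5094 -0.0952  0.0972] 0.7504442469672767
[ 0.5016 -0.0944  0.1061] 3.1929412110381463
[ 0.5052 -0.0944  0.1011] 3.0572666721953112
g [ 0.5218 -0.0203  0.079 ] [[178. 192.]] [[229. 113.]]
y [ 0.4789 -0.0729  0.079 ] [[325. 311.]] [[253. 260.]]
r [ 0.5315 -0.1158  0.079 ] [[444. 165.]] [[441. 234.]]
k [ 0.4886 -0.1684  0.079 ] [[592. 284.]] [[474. 391.]]
```

Emit:
servo_tool:
  series:
    - {"xyz":[1.5,-4,2],"dr":[0,0,-6],"fingers":0}
    - {"xyz":[1.5,-5,2],"dr":[0,0,-6],"fingers":0}
    - {"xyz":[1.5,-5,1],"dr":[0,0,-6],"fingers":0}
    - {"xyz":[1.5,-5,1],"dr":[0,0,-6],"fingers":0}
    - {"xyz":[1.5,-5,0],"dr":[0,0,-6],"fingers":0}
    - {"xyz":[1.5,-5,0],"dr":[0,0,-6],"fingers":0}
    - {"xyz":[1.5,-5,0],"dr":[0,0,-6],"fingers":0}
    - {"xyz":[1.5,-5,0],"dr":[0,0,-6],"fingers":0}
    - {"xyz":[1.5,-5,0],"dr":[0,0,-6],"fingers":0}
    - {"xyz":[1.5,-5,0],"dr":[0,0,-6],"fingers":0}
    - {"xyz":[1,-5,0],"dr":[0,0,0],"fingers":0}
    - {"xyz":[0,-5,0],"dr":[0,0,0],"fingers":0}
  newtons: 40

```text
clock: 1.6
ee_pos: [0.3996, -0.069, 0.2758]
tcp_rot: [-3.141, -0.0, 1.664]
ft_force: [0.9, 0.5, -0.3]
width: 0.0002
gripper_force: 0.0
```

```bash
python3 - <<'E'
from plant import bot
import cv2,numpy as np
s=bot.read_state();d=bot.snapshot("wrist");d["s"]=s;np.save("w1.npy",d,allow_pickle=True)
print(s["clock"],s["ee_pos"],s["tcp_rot"],s["joint_pos"],s["width"],d["camera_matrix"],d["hand_eye"],[k for k in d])
cv2.imwrite("pics/w1.png",cv2.resize(d["color"][:,:,::-1],(800,600),interpolation=cv2.INTER_CUBIC))
E
```

```text
1.6 [ 0.39957829 -0.06904245  0.2758361 ] [-3.14102599e+00 -3.56155086e-04  1.66443621e+00] [-3.61705898e-01 -2.23608662e-01  1.67970785e+00  7.11336147e-05
  1.68615902e+00 -4.55337722e-01] 0.00017477599825555033 [[302.71025461   0.         254.83043342]
 [  0.         302.71025461 190.8376774 ]
 [  0.           0.           1.        ]] [[-7.96297926e-05  9.58101570e-01  2.86428655e-01  7.32909248e-02]
 [ 9.99999774e-01 -1.14883382e-04  6.62293105e-04 -9.21530906e-04]
 [ 6.67449956e-04  2.86428643e-01 -9.58101345e-01 -1.55935847e-01]
 [ 0.00000000e+00  0.00000000e+00  0.00000000e+00  1.00000000e+00]] ['color', 'camera_matrix', 'hand_eye', 's']
```

View pics/w1.png

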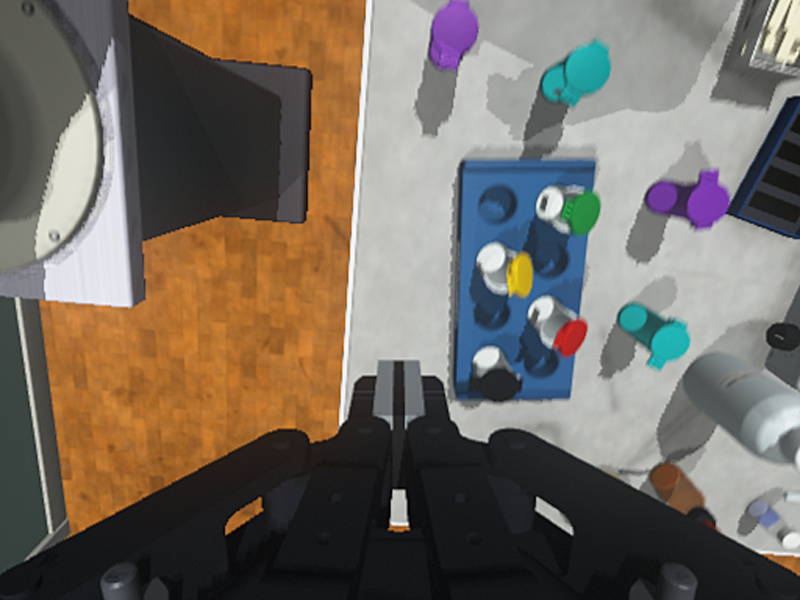

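The wrist view from above shows the rack at about (460–595,160–400), with green at (583,212), yellow (519,275), red (570,337) and black (497,380). I'll crop closer.

```bash
python3 - <<'E'
import cv2
a=cv2.imread("pics/w1.png")
import numpy as np
d=np.load("w1.npy",allow_pickle=True).item()
b=d["color"][:,:,::-1][98:260,287:392]
cv2.imwrite("pics/w1c.png",cv2.resize(b,None,fx=3.7,fy=3.7,interpolation=cv2.INTER_CUBIC))
b=d["color"][:,:,::-1][115:232,300:390]
cv2.imwrite("pics/w1d.png",cv2.resize(b,None,fx=5,fy=5,interpolation=cv2.INTER_CUBIC))
E
```

```text
(no output)
```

View pics/w1d.png

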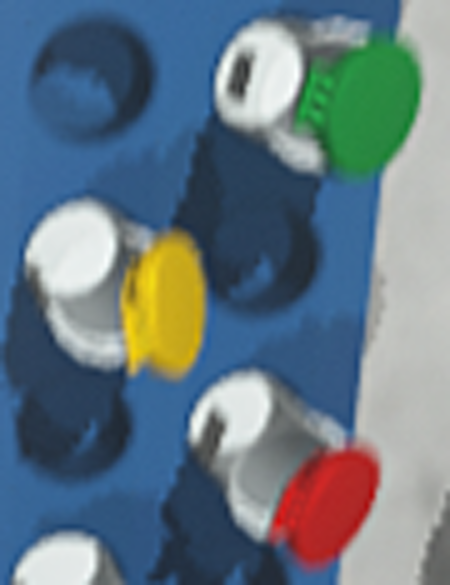

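The tabs, with grip ridges, show at the left of the green (315,95), yellow (130,320) and red (285,515) caps. I'll fit a cap model to the colour silhouettes in all three views.

```bash
cat > fit.py <<'E'
from h import *
from scipy.optimize import minimize
def wcam(d):
    s=d["s"];H=d["hand_eye"];Rt=R.from_euler("xyz",s["tcp_rot"]).as_matrix()
    return d["camera_matrix"],s["ee_pos"]+Rt@H[:3,3],Rt@H[:3,:3]
t=np.linspace(0,2*np.pi,32)
disc=np.concatenate([np.c_[16.5*np.cos(t),16.5*np.sin(t),0*t+z] for z in(64,69.6)])
tab=np.array([(x,y,z) for x in(-25,-10) for y in(-7,7) for z in(65,67.8)])
def place(P,v):   # v: x,y (m), yaw, angle
    P=np.array(P,float);d=17.5-P[:,0];h=P[:,2]-64;c,s=np.cos(v[3]),np.sin(v[3])
    X=17.5-d*c+h*s;Z=64+d*s+h*c;c,s=np.cos(v[2]),np.sin(v[2])
    return np.c_[v[0]+(c*X-s*P[:,1])/1e3,v[1]+(s*X+c*P[:,1])/1e3,Z/1e3+.009]
def mask(img,k):
    h=cv2.cvtColor(img,cv2.COLOR_RGB2HSV).astype(int);H,S,V=h[...,0],h[...,1],h[...,2]
    ok=(S>110)&(V>60)
    return (ok&{"g":(H>48)&(H<76),"y":(H>20)&(H<34),"r":((H<7)|(H>174))}[k]).astype(float)
def render(c,v,x0,y0,w,h,q=6):
    m=np.zeros((h*q,w*q),np.uint8)
    for P in(disc,tab):
        u=(proj(c,place(P,v))-[x0-.5,y0-.5])*q-.5
        cv2.fillConvexPoly(m,cv2.convexHull((u*16).round().astype(np.int32)),1,shift=4)
    return cv2.resize(m.astype(float),(w,h),interpolation=cv2.INTER_AREA)
def fit(k,views,v0,sc=(.004,.004,.15,.2)):
    L=[]
    for c,img in views:
        u=proj(c,[v0[0],v0[1],.09])[0].round().astype(int);x0,y0=u-26
        L.append((c,mask(img,k)[y0:y0+52,x0:x0+52],x0,y0))
    def cost(v): return sum(((render(c,v,x0,y0,52,52)-m)**2).sum()/max(m.sum(),1) for c,m,x0,y0 in L)
    best=None
    for a in(.55,.75,.95):
        for yw in(-.2,0.1,.4):
            x=np.array([v0[0],v0[1],yw,a]);S=np.vstack([x]+[x+np.eye(4)[i]*sc[i] for i in range(4)])
            r=minimize(cost,x,method="Nelder-Mead",options=dict(initial_simplex=S,xatol=1e-4,fatol=1e-4))
            if best is None or r.fun<best.fun: best=r
    return best,[m.sum() for _,m,_,_ in L]
E
python3 - <<'E'
from fit import *
V={n:(cam(n),np.load(n+".npy",allow_pickle=True).item()["color"]) for n in("top","scene")}
d=np.load("w1.npy",allow_pickle=True).item();V["w"]=(wcam(d),d["color"])
W=dict(g=(.024,.072),y=(-.024,.024),r=(.024,-.024))
for k in W:
    v0=rackpts([.508,-.095,.098],[(*W[k],0)])[0][:2]
    for vs in(["w"],["w","top"],["w","top","scene"]):
        b,n=fit(k,[V[i] for i in vs],v0);print(k,vs,v0.round(4),b.x.round(4),round(b.fun,3),n)
E
```

```text
g ['w'] [ 0.5248 -0.021 ] [ 0.5221 -0.0214 -0.1423  0.6939] 0.138 [np.float64(472.0)]
g ['w', 'top'] [ 0.5248 -0.021 ] [ 0.5218 -0.0204 -0.0266  0.8175] 0.524 [np.float64(472.0), np.float64(70.0)]
g ['w', 'top', 'scene'] [ 0.5248 -0.021 ] [ 0.5219 -0.0214  0.1127  0.7695] 0.737 [np.float64(472.0), np.float64(70.0), np.float64(53.0)]
y ['w'] [ 0.4818 -0.0735] [ 0.4801 -0.0732  0.2728  0.999 ] 0.086 [np.float64(380.0)]
y ['w', 'top'] [ 0.4818 -0.0735] [ 0.4804 -0.0719  0.1905  1.0605] 0.404 [np.float64(380.0), np.float64(61.0)]
y ['w', 'top', 'scene'] [ 0.4818 -0.0735] [ 0.4811 -0.0726  0.2625  0.9724] 0.702 [np.float64(380.0), np.float64(61.0), np.float64(36.0)]
r ['w'] [ 0.5342 -0.1165] [ 0.532  -0.1154 -0.1781  0.7586] 0.128 [np.float64(339.0)]
r ['w', 'top'] [ 0.5342 -0.1165] [ 0.5324 -0.1146 -0.2275  0.806 ] 0.493 [np.float64(339.0), np.float64(65.0)]
r ['w', 'top', 'scene'] [ 0.5342 -0.1165] [ 0.5321 -0.1147 -0.1256  0.7805] 0.641 [np.float64(339.0), np.float64(65.0), np.float64(66.0)]
```

Emit:
servo_tool:
  series:
    - {"xyz":[3.5,1.5,-1],"dr":[0,0,0],"fingers":0}
    - {"xyz":[4,1.8,-2],"dr":[0,0,0],"fingers":0}
    - {"xyz":[3.77,1.55,-3],"dr":[0,0,0],"fingers":0}
    - {"xyz":[0,0,-3.5],"dr":[0,0,0],"fingers":0}
    - {"xyz":[0,0,-2],"dr":[0,0,0],"fingers":0}
    - {"xyz":[0,0,0],"dr":[0,0,0],"fingers":0}
    - {"xyz":[0,0,0],"dr":[0,0,0],"fingers":0}

```text
clock: 2.52
ee_pos: [0.5126, -0.0189, 0.1622]
tcp_rot: [3.141, 0.0, 1.665]
ft_force: [1.0, -1.4, 0.6]
width: -0.0004
gripper_force: 0.0
```

```bash
cat > look.py <<'E'
import sys
from fit import *
from plant import bot
n=sys.argv[1]
s=bot.read_state();d=bot.snapshot("wrist");d["s"]=s;np.save(n+".npy",d,allow_pickle=True)
print(s["clock"],s["ee_pos"].round(4),s["ft_force"].round(2))
c=wcam(d);G=dict(g=(.5219,-.0212),y=(.4805,-.0728),r=(.5321,-.1152))
for k in sys.argv[2]:
    try:
        b,m=fit(k,[(c,d["color"])],G[k]);print(k,b.x.round(4),round(b.fun,3),m)
    except Exception as e: print(k,e)
if len(sys.argv)>3: cv2.imwrite(f"pics/{n}.png",cv2.resize(d["color"][:,:,::-1],(800,600)))
E
sed -i 's/-26/-45/; s/y0+52,x0:x0+52/y0+90,x0:x0+90/; s/,52,52)/,90,90)/' fit.py
python3 look.py w2 gyr 1
```

```text
2.525 [ 0.5126 -0.0189  0.1622] [ 0.96 -1.42  0.56]
g [ 0.5237 -0.0189 -0.2149  0.7002] 0.074 [np.float64(1118.0)]
y [ 0.4703 -0.0667 -0.1069  1.3253] 0.213 [np.float64(699.0)]
r [ 0.5879 -0.0987 -1.3513  0.5582] 0.0 [np.float64(0.0)]
```

View pics/w2.png

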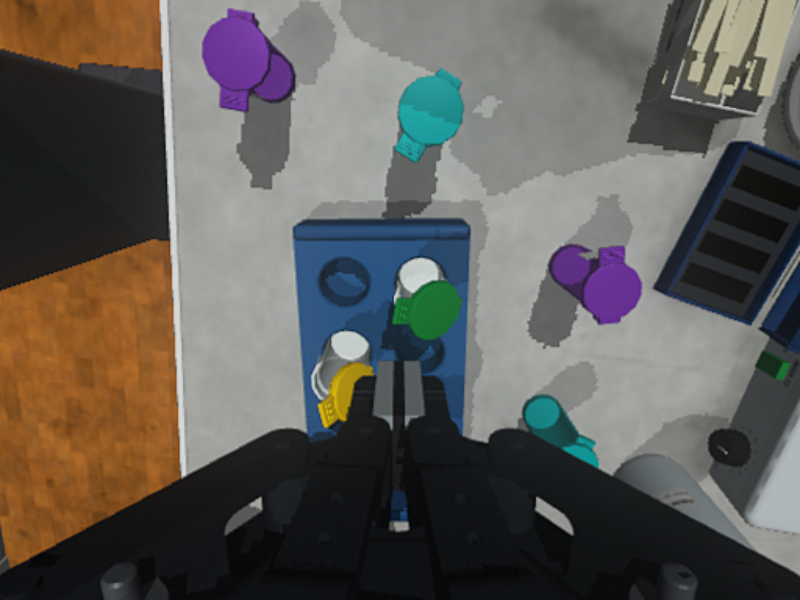

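The tip (about 398,365) hovers over the green cap (433,310), whose tab is at (402,312), and lies on its left–right line in perspective. The fit puts the tab under the tip, so I'll go down to just above contact.

Emit:
servo_tool:
  series:
    - {"xyz":[0,0,-2],"dr":[0,0,0],"fingers":0}
    - {"xyz":[0,0,-1.5],"dr":[0,0,0],"fingers":0}
    - {"xyz":[0,0,-0.5],"dr":[0,0,0],"fingers":0}
    - {"xyz":[0,0,0],"dr":[0,0,0],"fingers":0}
    - {"xyz":[0,0,0],"dr":[0,0,0],"fingers":0}

```text
clock: 3.2
ee_pos: [0.5126, -0.0189, 0.1218]
tcp_rot: [3.141, 0.0, 1.665]
ft_force: [-0.4, 0.2, 0.5]
width: 0.0001
gripper_force: 0.0
```

```bash
python3 look.py w3 g 1
```

```text
3.2 [ 0.5126 -0.0189  0.1218] [-0.37  0.21  0.51]
g [ 0.5237 -0.0185 -0.2166  0.6911] 0.077 [np.float64(1541.0)]
```

View pics/w3.png

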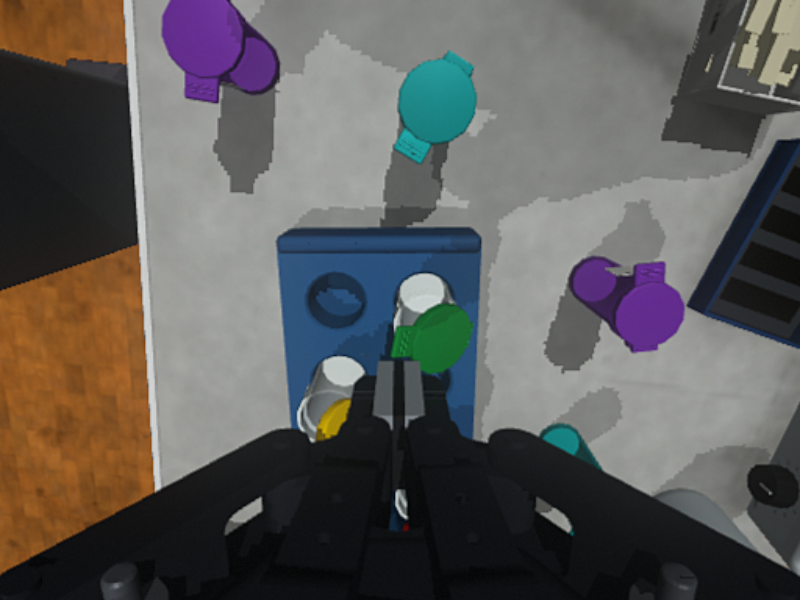

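The tab at (405,343) shows just beyond the fingertip edge (398,362). I'll check that by projecting both.

```bash
python3 - <<'E'
from fit import *
d=np.load("w3.npy",allow_pickle=True).item();c=wcam(d);p=d["s"]["ee_pos"]
for dy in(0,.011):
  for z in (-.014,0): print(dy,z,proj(c,p+[0,dy,z])*1.5625)
v=[.5237,-.0185,-.2166,.6911]
print(proj(c,place([(-25,0,67.8),(-25,7,67.8),(-25,-7,67.8),(-19.5,7,67.8),(0,0,69.6)],v))*1.5625)
print(place([(-25,0,67.8),(-19.5,0,67.8)],v))
E
```

```text
0 -0.014 [[400.8287979  353.62093449]]
0 0 [[401.0415172  369.12341738]]
0.011 -0.014 [[403.57000383 327.11590444]]
0.011 0 [[404.0065368 340.7838527]]
[[397.89949441 341.21987217]
 [403.34533749 325.38499265]
 [392.56352319 356.73527727]
 [413.3265582  325.43601279]
 [443.15981484 342.08148172]]
[[ 0.51117358 -0.01574354  0.10301694]
 [ 0.51531256 -0.01665433  0.09951132]]
```

Emit:
servo_tool:
  series:
    - {"xyz":[0,0.25,0],"dr":[0,0,0],"fingers":0}
    - {"xyz":[0,0,-0.25],"dr":[0,0,0],"fingers":0}
    - {"xyz":[0,0,-0.25],"dr":[0,0,0],"fingers":0}
    - {"xyz":[-0.25,0.04,-0.33],"dr":[0,0,0],"fingers":0}
    - {"xyz":[-0.28,0.04,-0.33],"dr":[0,0,0],"fingers":0}
    - {"xyz":[0,0,0],"dr":[0,0,0],"fingers":0}

```text
clock: 4.0
ee_pos: [0.5066, -0.0155, 0.1093]
tcp_rot: [-3.141, -0.0, 1.665]
ft_force: [0.6, 0.8, 0.1]
width: 0.0001
gripper_force: 0.0
```

```bash
python3 look.py w4 g 1
```

```text
4.0 [ 0.5066 -0.0155  0.1093] [0.58 0.82 0.1 ]
g [ 0.524  -0.0177 -0.2618  0.6737] 0.207 [np.float64(1471.0)]
```

View pics/w4.png

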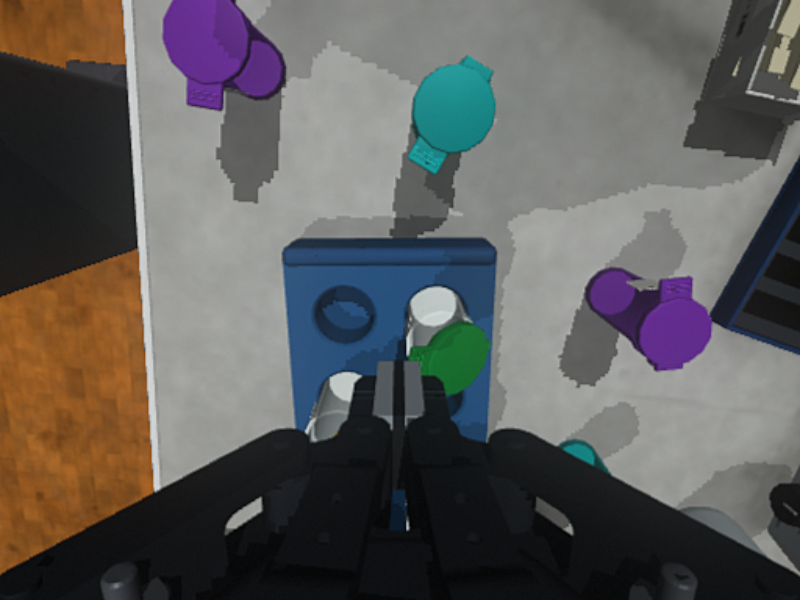

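The tip edge (398,362) now touches the tab (418,357) in the image, yet I read no force. I'll check whether the cap turned, leaving out the pixels hidden by the finger.

```bash
cat >> fit.py <<'E'
def scan(n,k,xy,yaws,angs):
    d=np.load(n+".npy",allow_pickle=True).item();c=wcam(d);img=d["color"];m=mask(img,k);ok=np.ones_like(m)
    ok[228:,:]=0; ok[:,:][img.max(2)<50]=0; ok[225:,226:286]=0
    out=[]
    for dx in(-.002,0,.002):
     for dy in(-.002,0,.002):
      for w in yaws:
       for a in angs:
        r=render(c,[xy[0]+dx,xy[1]+dy,w,a],0,0,512,384,3);out.append((round((((r-m)**2)*ok).sum(),1),dx,dy,w,a))
    return sorted(out)[:6]
E
python3 - <<'E'
from fit import *
for n in("w3","w4"):
    for r in scan(n,"g",(.5237,-.0186),(-.5,-.35,-.2,-.05),np.arange(.3,.85,.05).round(2)): print(n,r)
d=np.load("w4.npy",allow_pickle=True).item();c=wcam(d);p=d["s"]["ee_pos"]
for dx in(0,.0035,.011):
    for z in(-.014,-.007,0,.01,.02): print(dx,z,proj(c,p+[0,dx,z]).round()*1.5625)
E
```

```text
w3 (np.float64(49.0), 0, 0, -0.2, np.float64(0.7))
w3 (np.float64(68.2), 0, -0.002, -0.2, np.float64(0.65))
w3 (np.float64(71.7), 0, -0.002, -0.05, np.float64(0.7))
w3 (np.float64(75.4), 0, -0.002, -0.05, np.float64(0.65))
w3 (np.float64(80.5), 0.002, -0.002, -0.05, np.float64(0.6))
w3 (np.float64(82.7), -0.002, 0, -0.2, np.float64(0.75))
w4 (np.float64(43.6), -0.002, 0, -0.2, np.float64(0.75))
w4 (np.float64(47.4), 0, 0, -0.2, np.float64(0.7))
w4 (np.float64(48.4), 0.002, -0.002, -0.05, np.float64(0.6))
w4 (np.float64(50.2), 0, -0.002, -0.05, np.float64(0.65))
w4 (np.float64(56.7), 0.002, -0.002, -0.05, np.float64(0.55))
w4 (np.float64(70.7), 0, 0, -0.2, np.float64(0.65))
0 -0.014 [[401.5625 353.125 ]]
0 -0.007 [[401.5625 360.9375]]
0 0 [[401.5625 368.75  ]]
0 0.01 [[401.5625 381.25  ]]
0 0.02 [[401.5625 395.3125]]
0.0035 -0.014 [[401.5625 345.3125]]
0.0035 -0.007 [[401.5625 353.125 ]]
0.0035 0 [[401.5625 360.9375]]
0.0035 0.01 [[401.5625 371.875 ]]
0.0035 0.02 [[403.125  385.9375]]
0.011 -0.014 [[403.125  326.5625]]
0.011 -0.007 [[403.125 334.375]]
0.011 0 [[404.6875 340.625 ]]
0.011 0.01 [[404.6875 351.5625]]
0.011 0.02 [[404.6875 364.0625]]
```

Emit:
servo_tool:
  series:
    - {"xyz":[0.3,0,0],"dr":[0,0,0],"fingers":0}
    - {"xyz":[0,0,-0.2],"dr":[0,0,0],"fingers":0}
    - {"xyz":[0,0,-0.2],"dr":[0,0,0],"fingers":0}
    - {"xyz":[0,0,-0.2],"dr":[0,0,0],"fingers":0}
    - {"xyz":[0,0,0],"dr":[0,0,0],"fingers":0}

```text
clock: 4.68
ee_pos: [0.5099, -0.0155, 0.1033]
tcp_rot: [-3.141, -0.0, 1.665]
ft_force: [-0.2, 0.7, 0.8]
width: -0.0
gripper_force: 0.0
```

```bash
python3 look.py w5 g; python3 - <<'E'
from fit import *
for r in scan("w5","g",(.5237,-.0186),(-.35,-.2,-.05),np.arange(.3,.85,.05).round(2)): print(r)
E
```

```text
4.675 [ 0.5099 -0.0155  0.1033] [-0.2   0.71  0.81]
g [ 0.5265 -0.0124 -0.6337  0.7669] 0.371 [np.float64(1367.0)]
(np.float64(28.0), 0.002, -0.002, -0.05, np.float64(0.6))
(np.float64(35.8), 0, -0.002, -0.05, np.float64(0.65))
(np.float64(38.8), -0.002, 0, -0.2, np.float64(0.75))
(np.float64(41.0), 0, 0, -0.2, np.float64(0.7))
(np.float64(41.3), 0, -0.002, -0.05, np.float64(0.7))
(np.float64(45.2), 0.002, -0.002, -0.05, np.float64(0.55))
```

```bash
python3 - <<'E'
from fit import *
from plant import bot
s=bot.read_state();p=s["ee_pos"]
out=[]
def crop(img,c,q,w,h,f):
    u=proj(c,q)[0].round().astype(int);x0,y0=u[0]-w//2,u[1]-h//2
    a=cv2.resize(img[y0:y0+h,x0:x0+w,::-1],None,fx=f,fy=f,interpolation=cv2.INTER_CUBIC)
    for z,col in((-.014,(255,0,255)),(0,(255,255,255)),):
        m=((proj(c,p+[0,0,z])[0]-[x0,y0]+.5)*f).astype(int);cv2.circle(a,tuple(int(i) for i in m),2,col,-1)
    return a
for n in("scene","top"):
    d=bot.snapshot(n);np.save(n+"2.npy",d,allow_pickle=True)
    out.append(crop(d["color"],cam(n+"2"),[.515,-.03,.1],56,60,7))
d=np.load("w5.npy",allow_pickle=True).item()
cv2.imwrite("pics/comp.png",np.hstack(out))
w=crop(d["color"],wcam(d),p,100,45,7.84)
w=cv2.resize(w,(784,int(w.shape[0]*784/w.shape[1])))
o=np.vstack([np.hstack(out),w])[:800];print(o.shape)
cv2.imwrite("pics/comp.png",cv2.resize(o,None,fx=.76,fy=.76,interpolation=cv2.INTER_AREA))
E
```

```text
(773, 784, 3)
```

View pics/comp.png

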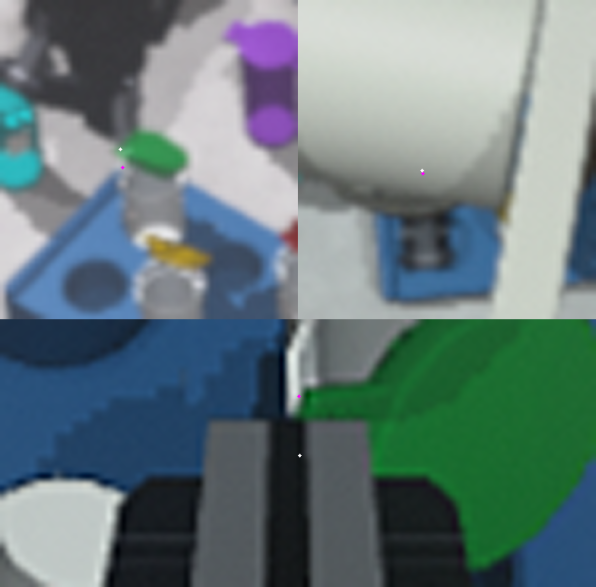

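In the composite, both the scene view and the wrist view put the fingertip well above the predicted spot. It stands just above and behind the tab at wrist (288,420), so the tip has not reached the tab yet. I'll keep probing down in small steps.

Emit:
servo_tool:
  series:
    - {"xyz":[0.1,0,-0.2],"dr":[0,0,0],"fingers":0}
    - {"xyz":[0,0,-0.2],"dr":[0,0,0],"fingers":0}
    - {"xyz":[0,0,-0.2],"dr":[0,0,0],"fingers":0}
    - {"xyz":[0,0,-0.2],"dr":[0,0,0],"fingers":0}
    - {"xyz":[0,0,0],"dr":[0,0,0],"fingers":0}

```text
clock: 5.45
ee_pos: [0.5109, -0.0155, 0.0954]
tcp_rot: [-3.141, -0.0, 1.665]
ft_force: [0.1, -1.3, -0.3]
width: 0.0001
gripper_force: 0.0
```

```bash
cat > chk.py <<'E'
import sys
from fit import *
from plant import bot
n,k=sys.argv[1:3];xy=eval(sys.argv[3]);yw=float(sys.argv[4])
s=bot.read_state();d=bot.snapshot("wrist");d["s"]=s;np.save(n+".npy",d,allow_pickle=True)
print(s["clock"],s["ee_pos"].round(4),s["ft_force"].round(2),s["joint_torque"].round(2))
for r in scan(n,k,xy,(yw-.15,yw,yw+.15),np.arange(-.05,1.1,.05).round(2))[:4]: print(r)
E
python3 chk.py w6 g "(.5237,-.0186)" -.2
```

```text
5.45 [ 0.5109 -0.0155  0.0954] [ 0.14 -1.29 -0.29] [ -0.   -61.39 -52.7   -0.    -0.08  -0.  ]
(np.float64(17.6), 0.002, -0.002, -0.05000000000000002, np.float64(0.6))
(np.float64(22.4), -0.002, 0.002, -0.35, np.float64(0.75))
(np.float64(27.3), 0.002, -0.002, -0.2, np.float64(0.55))
(np.float64(29.4), -0.002, 0, -0.2, np.float64(0.75))
```

Emit:
servo_tool:
  series:
    - {"xyz":[0,0,-0.2],"dr":[0,0,0],"fingers":0}
    - {"xyz":[0,0,-0.2],"dr":[0,0,0],"fingers":0}
    - {"xyz":[0,0,-0.2],"dr":[0,0,0],"fingers":0}

```text
clock: 5.88
ee_pos: [0.511, -0.0155, 0.0894]
tcp_rot: [-3.141, -0.0, 1.665]
ft_force: [0.3, -0.8, -0.1]
width: 0.0001
gripper_force: 0.0
```

```bash
python3 chk.py w7 g "(.5237,-.0186)" -.2
```

```text
5.875 [ 0.511  -0.0155  0.0894] [ 0.35 -0.77 -0.06] [  0.   -62.05 -52.8   -0.     0.11   0.  ]
(np.float64(13.5), 0.002, -0.002, -0.05000000000000002, np.float64(0.6))
(np.float64(16.6), 0, 0, -0.35, np.float64(0.6))
(np.float64(18.4), -0.002, 0.002, -0.35, np.float64(0.75))
(np.float64(22.8), -0.002, 0, -0.2, np.float64(0.75))
```

```bash
python3 - <<'E'
from fit import *
from plant import bot
p=bot.read_state()["ee_pos"]
d=bot.snapshot("scene");np.save("scene3.npy",d,allow_pickle=True)
a=np.load("scene.npy",allow_pickle=True).item()["color"].astype(int);b=d["color"]
c=cam("scene")
for z in(-.014,0,.01,.02,.03,.05): print(z,proj(c,p+[0,0,z]).round(1),proj(c,p+[0,.011,z]).round(1),proj(c,p+[0,-.011,z]).round(1))
df=np.abs(a-b).max(2)>40;g=mask(b,"g")>0;dk=b.max(2)<70
r0,r1,c0,c1=160,215,195,262
print("cols",c0)
for y in range(r0,r1): print(y,"".join("G" if g[y,x] else "#" if df[y,x] and dk[y,x] else "+" if df[y,x] else "." for x in range(c0,c1)))
E
```

```text
-0.014 [[223.1 203.2]] [[220.1 201. ]] [[226.2 205.4]]
0 [[222.8 199.8]] [[219.7 197.6]] [[225.9 202. ]]
0.01 [[222.5 197.4]] [[219.4 195.2]] [[225.6 199.6]]
0.02 [[222.3 194.9]] [[219.2 192.7]] [[225.4 197.1]]
0.03 [[222.  192.4]] [[218.9 190.2]] [[225.2 194.6]]
0.05 [[221.5 187.3]] [[218.3 185.1]] [[224.7 189.5]]
cols 195
160 ......++################################++++.......................
161 ......++###################################+.......................
162 .......+###################################........................
163 .......++#################################+........................
164 .......++#################################+........................
165 ........+#################################.........................
166 ........++###############################+.........................
167 .........+###############################+.........................
168 .........++##############################..........................
169 ..........+#############################+..........................
170 ..........++############################+.........
[... 2485 characters left out ...]
....................................................
206 ...................................................................
207 ...................................................................
208 ...................................................................
209 ...................................................................
210 ...................................................................
211 ............................................................+......
212 ...........................................................+++.....
213 .................................+........................+++++....
214 .................................++++......................+++++...
```

Emit:
servo_tool:
  series:
    - {"xyz":[0,0,-0.2],"dr":[0,0,0],"fingers":0}
    - {"xyz":[0,0,-0.2],"dr":[0,0,0],"fingers":0}
    - {"xyz":[0,0,0],"dr":[0,0,0],"fingers":0}

```text
clock: 6.35
ee_pos: [0.5109, -0.0155, 0.0854]
tcp_rot: [-3.141, -0.0, 1.665]
ft_force: [-0.5, -0.1, 0.7]
width: -0.0001
gripper_force: 0.0
```

```bash
python3 chk.py w8 g "(.5237,-.0186)" -.2; python3 - <<'E'
from fit import *
for n in("w5","w6","w7","w8"):
    d=np.load(n+".npy",allow_pickle=True).item();m=mask(d["color"],"g")
    ys,xs=np.nonzero(m);print(n,m.sum(),xs.min(),xs.max(),ys.min(),ys.max(),xs[ys<225].mean())
    p=place([(0,0,69.6)],[.5237,-.0186,-.2,.7]);print(proj(wcam(d),p))
img=d["color"];m=mask(img,"g")>0;v=img.max(2);s=img.max(2).astype(int)-img.min(2)
for y in range(205,262,2): print(y,"".join("G" if m[y,x] else "#" if v[y,x]<45 else "s" if (s[y,x]<18 and v[y,x]<140) else "." for x in range(215,330)))
E
```

```text
6.35 [ 0.5109 -0.0155  0.0854] [-0.46 -0.1   0.7 ] [-1.000e-02 -6.180e+01 -5.224e+01 -0.000e+00 -8.000e-02  0.000e+00]
(np.float64(6.9), 0.002, -0.002, -0.05000000000000002, np.float64(0.6))
(np.float64(11.3), -0.002, 0.002, -0.35, np.float64(0.75))
(np.float64(14.0), 0.002, -0.002, -0.05000000000000002, np.float64(0.55))
(np.float64(14.9), 0, 0, -0.35, np.float64(0.6))
w5 1367.0 257 309 208 255 290.03505154639174
[[290.42574832 235.74627158]]
w6 1281.0 264 310 213 261 290.27848101265823
[[290.19853308 241.32899126]]
w7 1278.0 269 311 216 266 291.8177083333333
[[291.20566474 246.01604982]]
w8 1291.0 269 313 219 269 293.08035714285717
[[292.19336858 249.35008105]]
205 .........................................ss................................sssss......................ssssss.......
207 .........................................s................................sssssss.....................sssss........
209 ........................................#s.s..............................sssssss.....................ssss.........
211 ................#.......................ss.ss...................
[... 2351 characters left out ...]
##########ssssssssssss#######ssssssssssss#############sGGGGGGGGGGGGGGGGGGGGGGG......sssss...........
253 ........s.##############sssssssssssss#######ssssssssssss##############GGGGGGGGGGGGGGGGGGGGGG.......ssss............
255 ..........s#############sssssssssssss#######sssssssssssss#############GGGGGGGGGGGGGGGGGGGGG........ssssss..........
257 .........s##############sssssssssssss#######sssssssssssss##############GGGGGGGGGGGGGGGGGG..........ssssssss........
259 .........s##############sssssssssssss#######sssssssssssss##############.GGGGGGGGGGGGGGGG...........ssssssssss......
261 ........s###############sssssssssssss#######sssssssssssss###############GGGGGGGGGGGGGG.............sssssssssss.....
```

Emit:
servo_tool:
  series:
    - {"xyz":[0,0,-0.2],"dr":[0,0,0],"fingers":0}
    - {"xyz":[-0.1,0.02,-0.2],"dr":[0,0,0],"fingers":0}
    - {"xyz":[-0.1,0.02,-0.2],"dr":[0,0,0],"fingers":0}
    - {"xyz":[0,0,0],"dr":[0,0,0],"fingers":0}

```text
clock: 6.9
ee_pos: [0.5088, -0.0151, 0.0794]
tcp_rot: [-3.141, -0.0, 1.665]
ft_force: [0.3, 0.5, 1.0]
width: -0.0001
gripper_force: 0.2
```

```bash
python3 chk.py w9 g "(.5237,-.0186)" -.2; python3 - <<'E'
from fit import *
for n in("w8","w9"):
    d=np.load(n+".npy",allow_pickle=True).item();m=mask(d["color"],"g")
    ys,xs=np.nonzero(m);print(n,m.sum(),xs.min(),xs.max(),ys.min(),ys.max())
    for a in(.5,.6,.7): 
        u=proj(wcam(d),place(disc,[.5237,-.0186,-.2,a]));print(a,u.min(0).round(1),u.max(0).round(1))
E
```

```text
6.9 [ 0.5088 -0.0151  0.0794] [0.28 0.55 0.97] [-4.000e-02 -6.131e+01 -5.171e+01 -0.000e+00 -2.200e-01 -0.000e+00]
(np.float64(5.3), 0, 0, -0.2, np.float64(0.6))
(np.float64(9.4), 0.002, 0, -0.35, np.float64(0.5))
(np.float64(9.5), -0.002, 0, -0.05000000000000002, np.float64(0.75))
(np.float64(11.9), 0.002, -0.002, -0.05000000000000002, np.float64(0.45))
w8 1291.0 269 313 219 269
0.5 [256.4 215.5] [310.7 270.8]
0.6 [259.5 217. ] [311.6 272.6]
0.7 [263.1 218.5] [312.6 274.6]
w9 1529.0 269 320 223 274
0.5 [260.3 220.5] [316.1 277.5]
0.6 [263.5 222.1] [317.1 279.5]
0.7 [267.3 223.7] [318.1 281.6]
```

Contact: the grip force reads 0.2 N, the wrist about 1 N, and the cap is flattening. So the fingertips sit about 18 mm behind where the TCP model put them. I'll follow the arc.

Emit:
servo_tool:
  series:
    - {"xyz":[-0.17,0.03,-0.27],"dr":[0,0,0],"fingers":0}
    - {"xyz":[-0.17,0.03,-0.27],"dr":[0,0,0],"fingers":0}
    - {"xyz":[-0.17,0.03,-0.27],"dr":[0,0,0],"fingers":0}
    - {"xyz":[0,0,0],"dr":[0,0,0],"fingers":0}

```text
clock: 7.45
ee_pos: [0.5037, -0.0142, 0.0712]
tcp_rot: [-3.141, -0.0, 1.665]
ft_force: [0.3, -0.4, 0.5]
width: -0.0005
gripper_force: 0.1
```

```bash
python3 chk.py w10 g "(.5237,-.0186)" -.2
```

```text
7.45 [ 0.5037 -0.0142  0.0712] [ 0.31 -0.43  0.46] [ 5.000e-02 -6.087e+01 -5.098e+01  1.000e-02 -4.000e-02 -0.000e+00]
(np.float64(4.0), 0, 0, -0.35, np.float64(0.3))
(np.float64(4.0), 0.002, -0.002, -0.05000000000000002, np.float64(0.15))
(np.float64(4.9), 0.002, -0.002, -0.35, np.float64(0.1))
(np.float64(5.0), -0.002, 0, -0.05000000000000002, np.float64(0.45))
```

Emit:
servo_tool:
  series:
    - {"xyz":[-0.08,0.02,-0.24],"dr":[0,0,0],"fingers":0}
    - {"xyz":[-0.08,0.02,-0.24],"dr":[0,0,0],"fingers":0}
    - {"xyz":[-0.06,0.01,-0.24],"dr":[0,0,0],"fingers":0}
    - {"xyz":[0,0,-0.15],"dr":[0,0,0],"fingers":0}
    - {"xyz":[0,0,0],"dr":[0,0,0],"fingers":0}

```text
clock: 8.12
ee_pos: [0.5017, -0.0137, 0.0627]
tcp_rot: [-3.141, -0.0, 1.665]
ft_force: [0.1, -0.2, 1.1]
width: -0.0001
gripper_force: 0.1
```

```bash
python3 chk.py w11 g "(.5237,-.0186)" -.2
```

```text
8.125 [ 0.5017 -0.0137  0.0627] [ 0.1  -0.16  1.12] [ 5.000e-02 -6.071e+01 -5.074e+01  3.000e-02 -3.000e-02  0.000e+00]
(np.float64(0.0), -0.002, -0.002, -0.35, np.float64(-0.05))
(np.float64(0.0), -0.002, -0.002, -0.35, np.float64(0.0))
(np.float64(0.0), -0.002, -0.002, -0.35, np.float64(0.05))
(np.float64(0.0), -0.002, -0.002, -0.35, np.float64(0.1))
```

Emit:
servo_tool:
  series:
    - {"xyz":[0,0,-0.1],"dr":[0,0,0],"fingers":0}
    - {"xyz":[0,0,-0.1],"dr":[0,0,0],"fingers":0}
    - {"xyz":[0,0,0],"dr":[0,0,0],"fingers":0}

```text
clock: 8.55
ee_pos: [0.5017, -0.0137, 0.0608]
tcp_rot: [-3.141, -0.0, 1.665]
ft_force: [-1.6, 0.9, 4.0]
width: -0.0
gripper_force: 2.0
```

Emit:
servo_tool:
  series:
    - {"xyz":[0,0,-0.07],"dr":[0,0,0],"fingers":0}
    - {"xyz":[0,0,0],"dr":[0,0,0],"fingers":0}

```text
clock: 8.8
ee_pos: [0.5017, -0.0137, 0.0602]
tcp_rot: [3.142, 0.0, 1.665]
ft_force: [-2.5, 1.4, 6.2]
width: -0.0
gripper_force: 3.2
```

Emit:
servo_tool:
  series:
    - {"xyz":[0,0,-0.06],"dr":[0,0,0],"fingers":0}
    - {"xyz":[0,0,0],"dr":[0,0,0],"fingers":0}
    - {"xyz":[0,0,0.5],"dr":[0,0,0],"fingers":0}
    - {"xyz":[0,0,2.5],"dr":[0,0,0],"fingers":0}
    - {"xyz":[0,0,4],"dr":[0,0,0],"fingers":0}
    - {"xyz":[-2,-5,3],"dr":[0,0,0],"fingers":0}
    - {"xyz":[-1,0,0],"dr":[0,0,0],"fingers":0}
    - {"xyz":[0,0,0],"dr":[0,0,0],"fingers":0}

```text
clock: 9.8
ee_pos: [0.4712, -0.0636, 0.1592]
tcp_rot: [-3.141, -0.0, 1.664]
ft_force: [0.4, 0.2, -0.3]
width: 0.0001
gripper_force: 0.0
```

```bash
sed -i 's/for a in(.55,.75,.95)/for a in(.0,.55,.75,.95)/; s/u-45/np.maximum(u-45,0)/' fit.py; grep -n "u-45\|m.sum(),1" fit.py; sed -i 's/x0,y0,90,90)-m)\*\*2)/x0,y0,90,90)-m)**2*w)/; s/for c,m,x0,y0 in L)/for c,m,x0,y0,w in L)/; s/for _,m,_,_ in L/for _,m,*_ in L/' fit.py
sed -i 's/L.append((c,mask(img,k)\[y0:y0+90,x0:x0+90\],x0,y0))/ok=np.ones(img.shape[:2]);ok[228:,222:290]=0;ok[272:,180:330]=0;L.append((c,(mask(img,k)*ok)[y0:y0+90,x0:x0+90],x0,y0,ok[y0:y0+90,x0:x0+90]))/' fit.py
python3 look.py w12 gyr
```

```text
26:        u=proj(c,[v0[0],v0[1],.09])[0].round().astype(int);x0,y0=np.maximum(u-45,0)
28:    def cost(v): return sum(((render(c,v,x0,y0,90,90)-m)**2).sum()/max(m.sum(),1) for c,m,x0,y0 in L)
9.8 [ 0.4712 -0.0636  0.1592] [ 0.42  0.21 -0.27]
g [ 0.5266 -0.0204 -0.0742 -0.3821] 0.053 [np.float64(1557.0)]
y [ 0.4804 -0.0719  0.2358  1.0204] 0.052 [np.float64(982.0)]
r [ 0.5324 -0.114  -0.1952  0.7528] 0.067 [np.float64(683.0)]
```

```bash
python3 - <<'E'
from fit import *
d=np.load("w12.npy",allow_pickle=True).item();c=wcam(d);m=mask(d["color"],"g")
for a in(-.2,-.1,0,.05,.1,.15,.2,.3):
    f=lambda v:((render(c,[v[0],v[1],v[2],a],0,0,512,384,4)-m)**2).sum()
    x=np.array([.5235,-.019,-.15]);S=np.vstack([x]+[x+np.eye(3)[i]*(.003,.003,.1)[i] for i in range(3)])
    r=minimize(f,x,method="Nelder-Mead",options=dict(initial_simplex=S,maxiter=80));print(a,r.x.round(4),round(r.fun,1))
E
```

```text
-0.2 [ 0.5268 -0.0201 -0.0936] 94.9
-0.1 [ 0.5265 -0.02   -0.105 ] 106.4
0 [ 0.5259 -0.02   -0.1288] 121.9
0.05 [ 0.5256 -0.0198 -0.1209] 128.8
0.1 [ 0.5252 -0.0198 -0.1414] 137.5
0.15 [ 0.5246 -0.0196 -0.1465] 146.2
0.2 [ 0.5241 -0.0194 -0.1564] 158.0
0.3 [ 0.522  -0.019  -0.1679] 174.2
```

Emit:
servo_tool:
  series:
    - {"xyz":[0.85,-0.9,-1],"dr":[0,0,0],"fingers":0}
    - {"xyz":[0,0,-3],"dr":[0,0,0],"fingers":0}
    - {"xyz":[0,0,-2],"dr":[0,0,0],"fingers":0}
    - {"xyz":[0,0,-0.3],"dr":[0,0,0],"fingers":0}
    - {"xyz":[0,0,-0.1],"dr":[0,0,0],"fingers":0}
    - {"xyz":[0,0,0],"dr":[0,0,0],"fingers":0}

```text
clock: 10.6
ee_pos: [0.4806, -0.0728, 0.096]
tcp_rot: [3.141, 0.0, 1.665]
ft_force: [-0.7, -0.3, -0.3]
width: 0.0001
gripper_force: 0.0
```

```bash
python3 look.py w13 y
```

```text
10.6 [ 0.4806 -0.0728  0.096 ] [-0.65 -0.31 -0.26]
y [ 0.4811 -0.0719  0.1992  0.9349] 0.029 [np.float64(892.0)]
```

Emit:
servo_tool:
  series:
    - {"xyz":[0,0,-0.2],"dr":[0,0,0],"fingers":0}
    - {"xyz":[-0.05,0,-0.2],"dr":[0,0,0],"fingers":0}
    - {"xyz":[-0.29,-0.06,-0.23],"dr":[0,0,0],"fingers":0}
    - {"xyz":[-0.29,-0.07,-0.23],"dr":[0,0,0],"fingers":0}

```text
clock: 11.15
ee_pos: [0.4736, -0.0741, 0.0867]
tcp_rot: [-3.141, 0.0, 1.665]
ft_force: [-0.5, -0.0, 1.3]
width: 0.0002
gripper_force: 1.0
```

```bash
python3 look.py w14 y
```

```text
11.15 [ 0.4736 -0.0741  0.0867] [-0.45 -0.01  1.28]
y [ 0.4821 -0.0702  0.1196  0.7182] 0.027 [np.float64(1296.0)]
```

Emit:
servo_tool:
  series:
    - {"xyz":[-0.32,-0.06,-0.27],"dr":[0,0,0],"fingers":0}
    - {"xyz":[-0.3,-0.05,-0.3],"dr":[0,0,0],"fingers":0}
    - {"xyz":[-0.27,-0.05,-0.32],"dr":[0,0,0],"fingers":0}
    - {"xyz":[-0.22,-0.05,-0.33],"dr":[0,0,0],"fingers":0}

```text
clock: 11.7
ee_pos: [0.4626, -0.0761, 0.0744]
tcp_rot: [-3.142, -0.0, 1.665]
ft_force: [0.8, -0.6, 1.5]
width: -0.0001
gripper_force: 0.5
```

```bash
python3 look.py w15 y
```

```text
11.7 [ 0.4626 -0.0761  0.0744] [ 0.83 -0.55  1.49]
y [ 0.479  -0.0704  0.0422  0.435 ] 0.064 [np.float64(1955.0)]
```

Following well. On to .1, then level.

Emit:
servo_tool:
  series:
    - {"xyz":[-0.18,-0.04,-0.38],"dr":[0,0,0],"fingers":0}
    - {"xyz":[-0.13,-0.03,-0.36],"dr":[0,0,0],"fingers":0}
    - {"xyz":[-0.1,-0.02,-0.3],"dr":[0,0,0],"fingers":0}
    - {"xyz":[-0.03,0,-0.2],"dr":[0,0,0],"fingers":0}
    - {"xyz":[0,0,0],"dr":[0,0,0],"fingers":0}

```text
clock: 12.38
ee_pos: [0.4583, -0.077, 0.0621]
tcp_rot: [-3.141, -0.0, 1.665]
ft_force: [0.2, -0.7, 0.3]
width: -0.0003
gripper_force: 0.1
```

Emit:
servo_tool:
  series:
    - {"xyz":[0,0,-0.1],"dr":[0,0,0],"fingers":0}
    - {"xyz":[0,0,-0.1],"dr":[0,0,0],"fingers":0}
    - {"xyz":[0,0,0],"dr":[0,0,0],"fingers":0}

```text
clock: 12.75
ee_pos: [0.4586, -0.0771, 0.0605]
tcp_rot: [3.141, 0.0, 1.665]
ft_force: [-0.6, -0.9, 4.4]
width: -0.0001
gripper_force: 2.4
```

Emit:
servo_tool:
  series:
    - {"xyz":[0,0,-0.07],"dr":[0,0,0],"fingers":0}
    - {"xyz":[0,0,-0.06],"dr":[0,0,0],"fingers":0}
    - {"xyz":[0,0,0],"dr":[0,0,0],"fingers":0}

```text
clock: 13.12
ee_pos: [0.4588, -0.0772, 0.0595]
tcp_rot: [3.141, 0.001, 1.665]
ft_force: [-1.1, -0.5, 8.8]
width: 0.0001
gripper_force: 4.5
```

Emit:
servo_tool:
  series:
    - {"xyz":[0,0,0.5],"dr":[0,0,0],"fingers":0}
    - {"xyz":[0,0,2.5],"dr":[0,0,0],"fingers":0}
    - {"xyz":[0,0,4],"dr":[0,0,0],"fingers":0}
    - {"xyz":[2,-1.5,3],"dr":[0,0,0],"fingers":0}
    - {"xyz":[3,-2,0],"dr":[0,0,0],"fingers":0}
    - {"xyz":[0,0,0],"dr":[0,0,0],"fingers":0}
    - {"xyz":[0,0,0],"dr":[0,0,0],"fingers":0}

```text
clock: 14.0
ee_pos: [0.5079, -0.1117, 0.1585]
tcp_rot: [-3.14, -0.001, 1.665]
ft_force: [-0.4, -0.8, 0.3]
width: 0.0
gripper_force: 0.0
```

```bash
python3 look.py w16 yr; python3 - <<'E'
from fit import *
d=np.load("w16.npy",allow_pickle=True).item();c=wcam(d);m=mask(d["color"],"y")
for a in(-.2,-.1,0,.1,.2,.3):
    f=lambda v:((render(c,[v[0],v[1],v[2],a],0,0,512,384,4)-m)**2).sum()
    x=np.array([.4808,-.0719,.15]);S=np.vstack([x]+[x+np.eye(3)[i]*(.003,.003,.1)[i] for i in range(3)])
    r=minimize(f,x,method="Nelder-Mead",options=dict(initial_simplex=S,maxiter=80));print(a,r.x.round(4),round(r.fun,1))
E
```

```text
14.0 [ 0.5079 -0.1117  0.1585] [-0.41 -0.75  0.33]
y [ 0.4829 -0.0726  0.2797 -0.109 ] 0.067 [np.float64(1639.0)]
r [ 0.5329 -0.1137 -0.2333  0.7777] 0.054 [np.float64(1025.0)]
-0.2 [ 0.4827 -0.0729  0.2897] 128.4
-0.1 [ 0.4831 -0.0725  0.2876] 124.8
0 [ 0.4834 -0.0722  0.2696] 135.2
0.1 [ 0.4835 -0.0719  0.2604] 150.0
0.2 [ 0.4833 -0.0718  0.2468] 164.3
0.3 [ 0.4829 -0.0717  0.2099] 180.3
```

Emit:
servo_tool:
  series:
    - {"xyz":[1.65,-0.05,-0.5],"dr":[0,0,0],"fingers":0}
    - {"xyz":[0,0,-3],"dr":[0,0,0],"fingers":0}
    - {"xyz":[0,0,-2.8],"dr":[0,0,0],"fingers":0}
    - {"xyz":[0,0,-0.4],"dr":[0,0,0],"fingers":0}
    - {"xyz":[0,0,0],"dr":[0,0,0],"fingers":0}

```text
clock: 14.68
ee_pos: [0.5254, -0.1125, 0.0925]
tcp_rot: [3.141, 0.0, 1.665]
ft_force: [-0.4, -0.5, 0.6]
width: 0.0001
gripper_force: 0.0
```

```bash
python3 look.py w17 r
```

```text
14.675 [ 0.5254 -0.1125  0.0925] [-0.44 -0.49  0.6 ]
r [ 0.5334 -0.1144 -0.2926  0.7075] 0.028 [np.float64(660.0)]
```

Emit:
servo_tool:
  series:
    - {"xyz":[0,0,-0.25],"dr":[0,0,0],"fingers":0}
    - {"xyz":[-0.05,0,-0.25],"dr":[0,0,0],"fingers":0}
    - {"xyz":[-0.3,0.06,-0.28],"dr":[0,0,0],"fingers":0}
    - {"xyz":[-0.3,0.06,-0.32],"dr":[0,0,0],"fingers":0}
    - {"xyz":[0,0,0],"dr":[0,0,0],"fingers":0}

```text
clock: 15.35
ee_pos: [0.518, -0.1112, 0.0807]
tcp_rot: [-3.141, -0.0, 1.665]
ft_force: [-0.2, 0.6, 0.3]
width: 0.0003
gripper_force: 0.0
```

```bash
python3 look.py w18 r
```

```text
15.35 [ 0.518  -0.1112  0.0807] [-0.18  0.64  0.26]
r [ 0.533  -0.114  -0.3814  0.5075] 0.018 [np.float64(1075.0)]
```

Emit:
servo_tool:
  series:
    - {"xyz":[-0.25,0.06,-0.31],"dr":[0,0,0],"fingers":0}
    - {"xyz":[-0.2,0.05,-0.32],"dr":[0,0,0],"fingers":0}
    - {"xyz":[-0.17,0.04,-0.34],"dr":[0,0,0],"fingers":0}
    - {"xyz":[-0.12,0.03,-0.36],"dr":[0,0,0],"fingers":0}
    - {"xyz":[-0.08,0.02,-0.3],"dr":[0,0,0],"fingers":0}
    - {"xyz":[-0.03,0,-0.2],"dr":[0,0,0],"fingers":0}
    - {"xyz":[0,0,0],"dr":[0,0,0],"fingers":0}

```text
clock: 16.27
ee_pos: [0.5099, -0.1093, 0.0625]
tcp_rot: [-3.141, -0.0, 1.665]
ft_force: [0.2, -0.3, 1.1]
width: -0.0002
gripper_force: 0.1
```

Emit:
servo_tool:
  series:
    - {"xyz":[0,0,-0.1],"dr":[0,0,0],"fingers":0}
    - {"xyz":[0,0,-0.1],"dr":[0,0,0],"fingers":0}
    - {"xyz":[0,0,0],"dr":[0,0,0],"fingers":0}

```text
clock: 16.65
ee_pos: [0.51, -0.1094, 0.0608]
tcp_rot: [3.141, 0.0, 1.665]
ft_force: [-0.3, -0.5, 2.7]
width: 0.0002
gripper_force: 1.6
```

Emit:
servo_tool:
  series:
    - {"xyz":[0,0,-0.1],"dr":[0,0,0],"fingers":0}
    - {"xyz":[0,0,-0.06],"dr":[0,0,0],"fingers":0}
    - {"xyz":[0,0,0],"dr":[0,0,0],"fingers":0}

```text
clock: 17.02
ee_pos: [0.5102, -0.1095, 0.0595]
tcp_rot: [3.141, 0.0, 1.665]
ft_force: [-1.5, 0.4, 8.9]
width: -0.0003
gripper_force: 4.3
```

Emit:
servo_tool:
  series:
    - {"xyz":[0,0,0.5],"dr":[0,0,0],"fingers":0}
    - {"xyz":[0,0,2.5],"dr":[0,0,0],"fingers":0}
    - {"xyz":[0,0,4],"dr":[0,0,0],"fingers":0}
    - {"xyz":[-2,-3,5],"dr":[0,0,0],"fingers":0}
    - {"xyz":[-5,-3,4],"dr":[0,0,0],"fingers":0}
    - {"xyz":[-5,0,4],"dr":[0,0,0],"fingers":0}
    - {"xyz":[0,0,0],"dr":[0,0,0],"fingers":0}
    - {"xyz":[0,0,0],"dr":[0,0,0],"fingers":0}

```text
clock: 18.02
ee_pos: [0.397, -0.1658, 0.2531]
tcp_rot: [3.142, -0.0, 1.664]
ft_force: [0.2, 0.0, -1.1]
width: 0.0005
gripper_force: 0.0
```

```bash
python3 look.py w19 ""; python3 - <<'E'
from fit import *
d=np.load("w19.npy",allow_pickle=True).item();c=wcam(d)
for k,x in dict(g=(.525,-.02,-.15),y=(.483,-.072,.27),r=(.5335,-.114,-.25)).items():
  m=mask(d["color"],k)
  for a in(-.2,-.1,0,.1,.2,.3):
    u=proj(c,[x[0],x[1],.079])[0].astype(int);x0,y0=u-30
    f=lambda v:((render(c,[v[0],v[1],v[2],a],x0,y0,60,60,5)-m[y0:y0+60,x0:x0+60])**2).sum()
    X=np.array(x);S=np.vstack([X]+[X+np.eye(3)[i]*(.003,.003,.1)[i] for i in range(3)])
    r=minimize(f,X,method="Nelder-Mead",options=dict(initial_simplex=S,maxiter=80));print(k,a,r.x.round(4),round(r.fun,1))
E
```

```text
18.025 [ 0.397  -0.1658  0.2531] [ 0.15  0.03 -1.05]
g -0.2 [ 0.527  -0.0196 -0.1803] 112.0
g -0.1 [ 0.5265 -0.0198 -0.1343] 114.1
g 0 [ 0.5255 -0.0202 -0.1003] 112.2
g 0.1 [ 0.5242 -0.0205 -0.0695] 114.4
g 0.2 [ 0.5224 -0.0208 -0.0267] 120.7
g 0.3 [ 0.5214 -0.0211  0.0006] 132.8
y -0.2 [ 0.4838 -0.0721  0.2891] 58.5
y -0.1 [ 0.4835 -0.0722  0.2835] 64.4
y 0 [ 0.4828 -0.0724  0.285 ] 71.4
y 0.1 [ 0.4819 -0.0726  0.2789] 78.8
y 0.2 [ 0.4805 -0.0728  0.2876] 89.4
y 0.3 [ 0.4794 -0.0732  0.2862] 105.3
r -0.2 [ 0.5368 -0.1156 -0.1731] 58.4
r -0.1 [ 0.5361 -0.1156 -0.1713] 60.5
r 0 [ 0.5351 -0.1154 -0.1727] 62.4
r 0.1 [ 0.5336 -0.1153 -0.1726] 71.1
r 0.2 [ 0.5321 -0.1152 -0.1715] 81.4
r 0.3 [ 0.5308 -0.1145 -0.1382] 99.4
```

```bash
python3 -c "
from plant import bot
print(bot.finish_job())"
```

```text
the job is handed in; nothing more can be done
None
```

I pressed the green, yellow and red caps shut in that order, with about 6–9 N measured on each; camera fits afterwards agree with all three shut. The job is handed in, but no verdict was returned.

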